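Open the shutter dial and hold the blade in the inspection slot

ROBOT

A 6-joint arm with a two-finger parallel gripper is mounted at the origin on the work surface. World frame = base frame: x ahead of the robot, y to its left, z up, the work surface at z = 0. Lengths are in m, angles in rad, forces in N, time in s.
With the tool pointing down it reaches from about 0.275 to 0.875 m from the base axis. Payload 12.5 kg.
Tool frame: the origin (TCP) lies at the very end of the fingers, on their centre line; the grasp point (between the pads) lies 19 mm behind it; z points along the fingers, y is the line along which they close (so a half turn about z gives the same grasp; the last joint's range is limited). The gripper opens to 85 mm and grips with 20 to 120 N. Pads are 22 mm wide; open, the fingers measure 114 mm over their backs; the gripper's body (76 mm by 85 mm) begins 54 mm behind the grasp point. The pads swing forward as they close: fully open they stand 13 mm farther back than shut.
Start: joints at [1.162, 0.351, 1.652, -0, 1.139, -0.085], TCP at [0.175, 0.521, 0.231] pointing down, gripper open.
Joint ranges: [-2.75, 2.75], [-0.79, 2.1], [0.01, 2.65], [-1.57, 4.71], [0.07, 3.14], [-2.87, 2.87]. Speed limits (rad/s): [2.22, 2.22, 2.79, 3.14, 3.14, 3.14].

INTERFACE

Orientations are given as a unit quaternion [w, x, y, z].
In Python, from station import env, imaging, job_done gives the robot as it stands. The module is installed in compiled form; this text tells all that it offers.
- The arm moves only by the tool servo_tool, never from a script. Its argument "series" is a list of rows, each an object with "linear": the shift along the tool's x, y, z in cm, a list of three; "rotation": the turn, a rotation vector about the tool's x, y, z in degrees, a list of three; "fingers": the closure, from -1 (fully open) to 1 (shut), so that 0 is half open. In form: [{"linear": [x, y, z], "rotation": [wx, wy, wz], "fingers": fingers}, ...]. A call has 1 to 8 rows; each row is the pose to reach, as a shift and turn from the pose commanded when the call began, along the tool's axes at that moment; what a row does not reach only later rows make up. A row lasts 1/10 s, in which the tool goes at most 50 mm and 8.59 degrees, less where a joint would pass 70% of its speed; a pose out of reach is approached as far as the arm can. A call with a gripper value outside its range is refused whole. The fingers move at their own pace and stop on an object; "newtons" is the grip in N (left out, the last holds). Time passes only in rows, so rows that repeat a pose let the fingers close. It gives the time, the measured TCP pose, the force, the opening and the grip force at its end, in the units of the state.
- env.sense(): the state, without advancing time (a new reading comes with each control period).
- imaging.get_image(name): name is "scene" or "top" or "wrist"; returns (picture, depth): 400x640x3 uint8, red, green, blue; 400x640 float32, m along the optical axis (not along the pixel's ray), 0 where there is no reading.
- imaging.camera_model(name): a dict with "vfov" (degrees; the focal length in pixels is half the picture's height over the tangent of half this angle, whatever the lens; pixels are square), "cx", "cy" (the principal point, pixels), "camera_from_world" (4x4, takes a point from world to camera coordinates); the wrist camera has in their place "T_tool_cam" (4x4, takes a point from camera to tool coordinates, whose origin is the TCP and whose axes are the flange's). Camera axes: x right, y down, z forward; pixel columns grow to the right and rows downward; lengths in m; the calibration is good to about 2 mm. A picture is of the moment at which its call begins: read the wrist's pose just before it. camera_model takes no time and is no camera call.
- job_done(): hands the job in; it is judged then, once.
The state is a dict: "time_s": time; "joint_positions": joint angles; "joint_vel": joint speeds; "tau": joint torques, N m; "tool_pos": TCP position; "orientation": TCP orientation; "contact_force": force on the tool from outside, world axes, zero at the start; "wrist_torque": the same for the moment, N m; "finger_gap": opening from 0.0 (shut) to 1.0 (fully open); "gripper_force": force on a finger pad.
Only numpy, scipy, OpenCV 4.12 (cv2) and the standard library are available. Lean on these libraries where they do the work, as an engineer would, in place of code of your own. Each camera call takes 0.05 s, during which the arm holds its last target. There are 200 camera calls.

TASK

Turn the inspection unit's shutter dial clockwise by one click, so that its notch stops under the guard slot. Then take the blue-headed blade out of the rack, pass its steel blade straight down through the slot and finish while holding it there in the gripper: upright, still, hanging free from the gripper, with the middle of its blue band level with the top face of the guard. Leave the other blades in the rack and everything else on the bench where they are.

Things in the scene. Friction and masses are not known exactly. Their poses are not given: they have to be found in the camera images.
- dial (a joint): Shutter dial: aluminium hub, five orange petals, one missing (the notch), turned by a black bar knob. Rad, growing clockwise from above. Spring click stops at 0, 1.047, 2.094; let go, it snaps to the nearest (peak 0.12 N m). Starts at stop 0: a petal blocks the slot. At 1.047 the notch is under the slot, the way is free; at 2.094 a petal blocks it. Travel ends 0.25 rad past the outer stops.
- dial_grip (a point): Point on the dial's vertical axis inside the knob's black bar, at grip height. Bar 54 mm long, 14 mm thick, from 22 mm below to 18 mm above this point. Frame turns with the dial; the bar lies 60 degrees counter-clockwise (from above) of its x axis. At dial 1.047 the bar's white-marked end points at the slot, whose centre is 70 mm from the axis. Guard top is 28 mm below this point.
- slot (a point): Centre of the slot's mouth in the top face of the fixed aluminium guard (8 mm thick, top 118 mm above the bench, 64 mm in x, 100 in y). z up; long side along x, which points away from the dial's axis. Opening 38 (x) x 10 (y) mm, 2 mm more than the blade each way. Petals turn 14 to 18 mm below the guard's top; under the notch 60 x 44 mm is free down to 6 mm above the bench.
- unit: White inspection unit, fixed to the bench: housing 215 mm (x) x 200 mm (y) x 96 mm high. Origin at the centre of its underside, z up; the guard slot is at x = +62.5 mm, y = 0, the dial's axis at x = -7.5 mm, y = 0. Same yaw as slot.
- part_grip (a point): Centre of the blue head of the part to hold (0.32 to 0.5 kg). Head 48 (x) x 24 (y) x 50 (z) mm, brass stub 10 mm long, 12 across, on its +x end. Centred below: steel blade 36 (x) x 8 (y) x 80 (z) mm, stepped tip: last 5 mm 31 x 4, next 5 mm 34 x 6. Head's underside 25 mm below this point, blade tip 105 mm below. z up. Either way round fits the slot. Grip the head across y.
- part_band (a point): Centre of the blue band painted round the part's blade (16 mm high): on the part's axis, 60 mm below part_grip, 45 mm above the tip. In the rack, it is below the rack's top plate.
- rack: Rack, fixed to the bench: 90 mm (x) x 270 mm (y), flat top plate 95 mm above the bench, blue ends. Origin at the centre of its underside. Three places along y (-90, 0, +90 mm), each a hole 42 x 14 mm through the 12 mm top plate; the blades hang in them by their heads' undersides, tips 15 mm above the bench. Lift straight up.
- spare1_grip (a point): Spare blade with a bare steel head. Same shape as the part (head 48 x 24 x 50 mm, same blade), hangs in the rack; origin at the centre of its head. Leave alone.
- spare2_grip (a point): Spare blade with a black head. Same shape as the part (head 48 x 24 x 50 mm, same blade), hangs in the rack; origin at the centre of its head. Leave alone.
- block1: Bystander: steel block 100 x 60 x 55 mm with a brass fitting; origin at the centre of its underside.
- block2: Bystander: steel block 70 x 50 x 40 mm with a brass fitting; origin at the centre of its underside.
- wrench: Bystander: wrench lying on the bench, about 180 mm long along its x.
- driver: Bystander: screwdriver lying on the bench, about 200 mm long along its x.
- bottle: Bystander: white bottle with a red cap, 60 mm across, 160 mm tall; origin at the centre of its underside.
There are look-alikes about, which are no part of the job. There is more than one size of the part that bears part_grip; the job needs the middle-sized.

How it is judged:
On the way, in this order (a step that is already met when the one before it is completed fails the run):
1. the dial stands at its next click, the notch under the slot (value of joint dial between 0.9272 and 1.1672 rad), for 0.3 s.
2. the part is lifted out of the rack (height (world z) of part_band above 0.145 m), for 0.1 s.
3. the blade has passed the guard (x of part_band in the frame of slot between -0.004 and 0.004 m and y of part_band in the frame of slot between -0.004 and 0.004 m and z of part_band in the frame of slot below 0.015 m), for 0.1 s.
At the end, for the whole second after the job is handed in: Dial within 0.12 rad of the 1.047 stop; part gripped (over 3 N), within 4 mm of the slot's centre along both its sides, band middle within 10 mm of the guard's top face, tilt under 0.08 rad, speed under 0.02 m/s, pressing on the unit with under 15 N (all of step 1 and x of part_band in the frame of slot between -0.004 and 0.004 m and y of part_band in the frame of slot between -0.004 and 0.004 m and z of part_band in the frame of slot between -0.01 and 0.01 m and angle between part_band's own z axis and vertical below 0.08 rad and contact force between the fingers and part above 3 N and contact force between part and unit below 15 N and linear speed of part below 0.02 m/s); the arm keeps its last pose, push and grip.
It fails at once if a spare blade in the rack is moved over 15 mm (distance of any of spare1_grip, spare2_grip from where it was at the start of the episode above 0.015 m).
It fails at once if something else on the bench is moved over 30 mm (distance of any of block1, block2, wrench, driver, bottle from where it was at the start of the episode above 0.03 m).
It also fails if it takes over 58 s, if anything falls off the work surface, if the arm or the gripper's body presses on something with over 40 N, if the wrist force passes 120 N, or if a joint passes its speed limit or range.

## Working session

There is one attempt and no reset: what is moved stays moved. The work goes in short steps, Python scripts to look and compute and a tool call to move; the robot and the scene stay as the last step left them, time stands still between calls to the robot, and variables do not carry over. Pictures are saved under pics/ and viewed, at most 10 in all, crops included, and the job is handed in when it is done.

Besides the shell and the picture viewer there is one more tool, called after "Request:" as name(argument=value, ...), one argument or row to a line, values as JSON. servo_tool: Moves the arm, as the interface text tells. Its arguments: {"type":"object","properties":{"series":{"type":"array","items":{"type":"object","properties":{"linear":{"type":"array","items":{"type":"number"}},"rotation":{"type":"array","items":{"type":"number"}},"fingers":{"type":"number"}}}},"newtons":{"type":"number"}},"required":["series"]}

```bash
mkdir -p pics
cat > h.py <<'E'
import numpy as np, cv2, json
from station import env, imaging, job_done
from scipy.spatial.transform import Rotation as R
def K(n):
    m=imaging.camera_model(n); return 200/np.tan(np.radians(m['vfov']/2)),m['cx'],m['cy'],m
def tool():
    s=env.sense(); q=s['orientation']; T=np.eye(4); T[:3,:3]=R.from_quat([q[1],q[2],q[3],q[0]]).as_matrix(); T[:3,3]=s['tool_pos']; return T
def W(n,T=None):
    f,cx,cy,m=K(n)
    return np.linalg.inv(m['camera_from_world']) if n!='wrist' else (tool() if T is None else T)@np.array(m['T_tool_cam'])
def pts(n,d,T=None):
    f,cx,cy,m=K(n); v,u=np.mgrid[:400,:640]
    P=np.stack([(u-cx)/f*d,(v-cy)/f*d,d,np.ones_like(d)],-1)@W(n,T).T
    return P[...,:3]
def ray(n,uv,z,T=None):
    f,cx,cy,m=K(n); A=W(n,T); r=A[:3,:3]@np.array([(uv[0]-cx)/f,(uv[1]-cy)/f,1]); o=A[:3,3]
    return o+r*(z-o[2])/r[2]
E
python3 - <<'E'
from h import *
for n in('scene','top'):
    p,d=imaging.get_image(n); np.savez(n,p=p,d=d); cv2.imwrite(f'pics/{n}0.png',p[...,::-1]); f,cx,cy,m=K(n); print(n,f,cx,cy,np.round(W(n),3).tolist(),m.keys())
T=tool();p,d=imaging.get_image('wrist'); print(imaging.camera_model('wrist')); print(env.sense())
E
```

```text
scene 469.1651385331872 322.83946460078965 207.81597604431514 [[-0.775, 0.337, -0.535, 1.52], [0.633, 0.404, -0.661, 1.094], [-0.007, -0.851, -0.526, 1.006], [0.0, 0.0, 0.0, 1.0]] dict_keys(['vfov', 'cx', 'cy', 'camera_from_world'])
top 424.9421322164788 320.11612181191197 197.36787909098942 [[0.0, -0.999, 0.049, 0.524], [-1.0, -0.001, -0.018, 0.006], [0.018, -0.049, -0.999, 1.513], [0.0, 0.0, 0.0, 1.0]] dict_keys(['vfov', 'cx', 'cy', 'camera_from_world'])
{'vfov': 68.4462782694456, 'cx': 315.6050823602341, 'cy': 200.36782073330423, 'T_tool_cam': array([[-1.62599966e-04, -9.60831668e-01, -2.77132602e-01,
         6.98861776e-02],
       [ 9.99999984e-01, -1.75762520e-04,  2.26542545e-05,
         1.21735536e-03],
       [-7.04764498e-05, -2.77132594e-01,  9.60831682e-01,
        -1.43124528e-01],
       [ 0.00000000e+00,  0.00000000e+00,  0.00000000e+00,
         1.00000000e+00]])}
{'time_s': 0.15, 'joint_positions': array([ 1.16236738e+00,  3.51117931e-01,  1.65224155e+00,  8.78747985e-07,
        1.13908477e+00, -8.45882620e-02]), 'joint_vel': array([ 0.00106459, -0.0031282 , -0.00103865, -0.0002012 ,  0.00110216,
       -0.0003126 ]), 'tau': array([ 5.78912077e-04, -5.06261694e+01, -2.91508716e+01, -1.71964102e-04,
        3.33693824e-03, -1.10193650e-05]), 'tool_pos': array([0.1748912 , 0.52120489, 0.23089261]), 'orientation': array([-1.04289097e-04,  1.61213891e-01,  9.86919399e-01, -4.12825386e-04]), 'contact_force': array([ 0.07608988, -0.54745909,  0.17009413]), 'wrist_torque': array([-0.00633114,  0.03163536,  0.01863649]), 'gripper_force': 0.0, 'finger_gap': 0.9991549978172427}
```

View pics/top0.png

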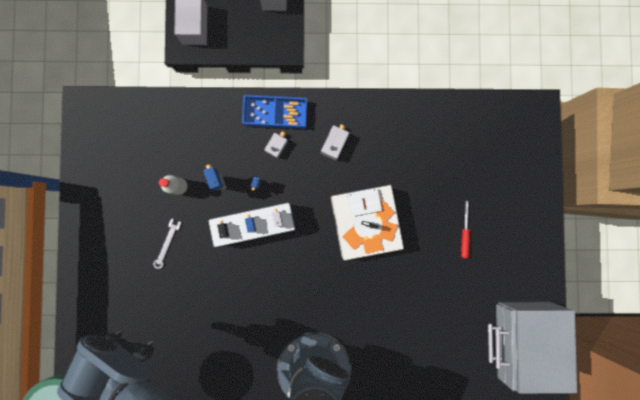

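View pics/scene0.png

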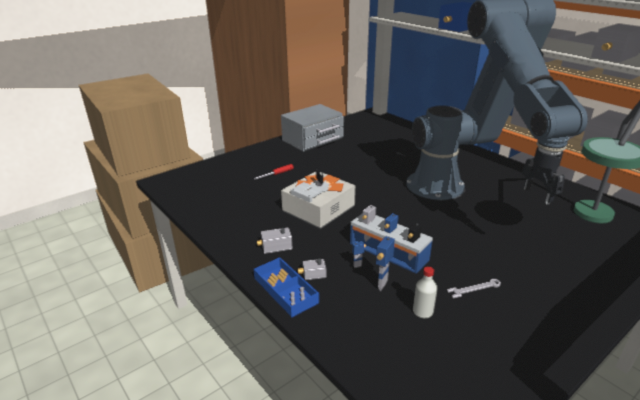

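The top view shows the rack at (252,225) with black (223,230), blue (250,224) and steel (280,217) heads. Two other blue-headed pieces stand off the rack, at (212,177) and (255,184). The unit is at (367,222), its guard at (365,202) and its knob at (375,226). Next I'll enlarge the candidates and measure them.

Run:
```python
from h import *
z=np.load('top.npz');p,d=z['p'],z['d']
a=cv2.resize(p[150:270,145:305],None,fx=4,fy=4,interpolation=cv2.INTER_CUBIC)
b=cv2.resize(p[180:265,325:410],None,fx=4,fy=4,interpolation=cv2.INTER_CUBIC)
c=np.zeros((480,640,3),np.uint8); c[:]=a; cv2.imwrite('pics/c1.png',a[...,::-1])
P=pts('top',d); hsv=cv2.cvtColor(p,cv2.COLOR_RGB2HSV)
m=cv2.inRange(hsv,(105,110,40),(125,255,255)); n,l,s,ce=cv2.connectedComponentsWithStats(m)
for i in range(1,n):
    if s[i,4]>15 and 140<ce[i][1]<260: 
        q=P[l==i]; r=cv2.minAreaRect((q[:,:2]*1000).astype(np.float32)); print(ce[i].round(1),s[i,4],'zmed',np.percentile(q[:,2],[5,50,95]).round(3),r)
for nm,x0,x1,y0,y1,zl,zh in(('rack',205,300,198,250,.085,.105),('unit',325,410,180,262,.085,.106),('guard',325,410,180,262,.110,.125)):
    mm=np.zeros_like(m); mm[y0:y1,x0:x1]=255; k=(mm>0)&(P[...,2]>zl)&(P[...,2]<zh); q=P[k]; print(nm,k.sum(),q[:,2].mean() if len(q) else 0,cv2.minAreaRect((q[:,:2]*1000).astype(np.float32)))
```

```text
[212.2 178.4] 281 zmed [0.001 0.175 0.18 ] ((661.0485229492188, 348.139892578125), (99.8014907836914, 74.14142608642578), 20.31565284729004)
[ 25.9 180.3] 540 zmed [-0.686 -0.431 -0.302] ((597.9215087890625, 671.2022705078125), (1338.1776123046875, 52.576358795166016), 81.42864990234375)
[254.6 181.7] 83 zmed [-0.002  0.094  0.101] ((651.125244140625, 206.29849243164062), (40.76519775390625, 39.85957336425781), 67.6515884399414)
[249.9 224.5] 92 zmed [0.139 0.145 0.151] ((503.7262878417969, 206.6309051513672), (42.0905647277832, 22.27324867248535), 11.918702125549316)
rack 1757 0.09557616659986384 ((503.3427734375, 207.92807006835938), (90.0208969116211, 270.623046875), 12.066204071044922)
unit 2687 0.09895255913621194 ((510.73175048828125, -177.86917114257812), (215.45716857910156, 200.91676330566406), 10.553658485412598)
guard 692 0.11764673161661106 ((524.162109375, -186.32705688476562), (157.26820373535156, 200.91180419921875), 87.15278625488281)
```

View pics/c1.png

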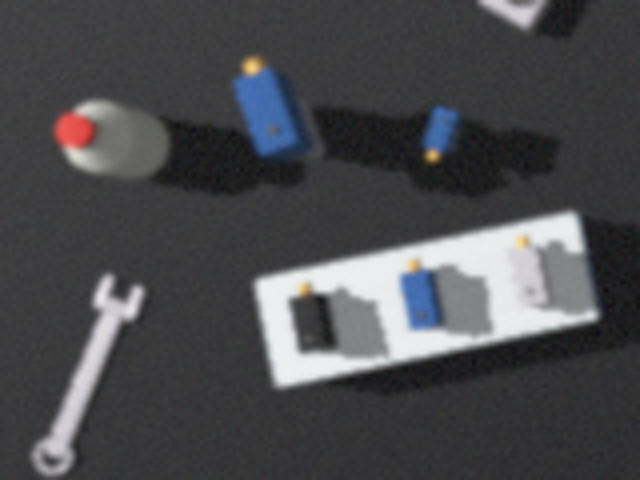

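Three blue-headed pieces are in view:
- The big one at top pixel (212,177) has its top at 0.18 m and is standing on the bench.
- The small one at (255,184) has its top at 0.10 m.
- The one in the rack at (250,224) has a top face of about 42 x 22 mm at z 0.145 m.

The rack one has the stated head size and hangs in the rack, so it is the middle-sized part to take. Next I'll move over the unit and look with the wrist camera.

Request:
servo_tool(
  series=[
    {"linear": [-53.4,-55.9,-3],"rotation": [0,0,91],"fingers": -1},
    {"linear": [-53.4,-55.9,-3],"rotation": [0,0,91],"fingers": -1},
    {"linear": [-53.4,-55.9,-3],"rotation": [0,0,91],"fingers": -1},
    {"linear": [-53.4,-55.9,-3],"rotation": [0,0,91],"fingers": -1},
    {"linear": [-53.4,-55.9,-3],"rotation": [0,0,91],"fingers": -1},
    {"linear": [-53.4,-55.9,-3],"rotation": [0,0,91],"fingers": -1},
    {"linear": [-53.4,-55.9,-3],"rotation": [0,0,91],"fingers": -1},
    {"linear": [-53.4,-55.9,-3],"rotation": [0,0,91],"fingers": -1},
  ],
)

```text
time_s: 0.95
tool_pos: [0.3451, 0.1577, 0.247]
orientation: [0.0, 0.692, 0.721, 0.0]
contact_force: [1.2, 1.1, -0.5]
finger_gap: 0.999
gripper_force: 0.0
```

```bash
cat >> h.py <<'E'
def go(x,y,z,yaw):
    "cm/deg move from the measured pose to TCP x,y,z with tool y at yaw (deg), tool straight down"
    T=tool(); c,s=np.cos(np.radians(yaw)),np.sin(np.radians(yaw))
    Rt=np.array([[-s,c,0],[c,s,0],[0,0,-1.]]); 
    Rt=np.stack([np.cross([c,s,0],[0,0,-1]),[c,s,0],[0,0,-1]],1)
    e=env.sense(); print('t',e['time_s'],'pos',e['tool_pos'].round(4),'yawy',np.degrees(np.arctan2(T[1,1],T[0,1])).round(2),'F',e['contact_force'].round(1),'gap',round(e['finger_gap'],3),'gf',round(e['gripper_force'],1))
    print('linear',(T[:3,:3].T@(np.array([x,y,z])-T[:3,3])*100).round(2),'rot',np.degrees(R.from_matrix(T[:3,:3].T@Rt).as_rotvec()).round(2))
E
python3 -c "
from h import *
go(.503,-.179,.26,-19.5); print(env.sense()['joint_positions'].round(2))"
```

```text
t 0.95 pos [0.3451 0.1577 0.247 ] yawy 2.35 F [ 1.2  1.1 -0.5] gap 0.999 gf 0.0
linear [-34.29  14.4   -1.29] rot [ 3.000e-02 -1.000e-02  2.185e+01]
[0.31 0.01 2.03 0.   1.1  0.26]
```

Request:
servo_tool(
  series=[
    {"linear": [-34.3,14.4,-1.3],"rotation": [0,0,21.8],"fingers": -1},
    {"linear": [-34.3,14.4,-1.3],"rotation": [0,0,21.8],"fingers": -1},
    {"linear": [-34.3,14.4,-1.3],"rotation": [0,0,21.8],"fingers": -1},
    {"linear": [-34.3,14.4,-1.3],"rotation": [0,0,21.8],"fingers": -1},
    {"linear": [-34.3,14.4,-1.3],"rotation": [0,0,21.8],"fingers": -1},
    {"linear": [-34.3,14.4,-1.3],"rotation": [0,0,21.8],"fingers": -1},
    {"linear": [-34.3,14.4,-1.3],"rotation": [0,0,21.8],"fingers": -1},
    {"linear": [-34.3,14.4,-1.3],"rotation": [0,0,21.8],"fingers": -1},
  ],
)

```text
time_s: 1.75
tool_pos: [0.5056, -0.1797, 0.2595]
orientation: [0.0, 0.815, 0.579, -0.0]
contact_force: [-0.1, 0.6, -0.5]
finger_gap: 0.997
gripper_force: 0.0
```

Request:
servo_tool(
  series=[
    {"linear": [0,0,0],"rotation": [0,0,0],"fingers": -1},
    {"linear": [0,0,0],"rotation": [0,0,0],"fingers": -1},
  ],
)

```text
time_s: 1.95
tool_pos: [0.5043, -0.1761, 0.2593]
orientation: [-0.001, 0.815, 0.58, -0.0]
contact_force: [-0.3, 0.2, -0.2]
finger_gap: 0.999
gripper_force: 0.0
```

Run:
```python
from h import *
go(.503,-.179,.26,-19.5)
T=tool();p,d=imaging.get_image('wrist'); np.savez('w1',p=p,d=d,T=T); cv2.imwrite('pics/w1.png',p[...,::-1])
P=pts('wrist',d,T)
for zl,zh in((.11,.125),(.154,.175),(.088,.10)):
    m=((P[...,2]>zl)&(P[...,2]<zh)&(np.hypot(P[...,0]-.51,P[...,1]+.17)<.16)).astype(np.uint8)
    n,l,s,c=cv2.connectedComponentsWithStats(m)
    for i in range(1,n):
        if s[i,4]>300: q=P[l==i]; print(zl,s[i,4],c[i].round(),np.median(q[:,2]).round(4),cv2.minAreaRect((q[:,:2]*1000).astype(np.float32)))
```

```text
t 1.95 pos [ 0.5043 -0.1761  0.2593] yawy -19.14 F [-0.3  0.2 -0.2] gap 0.999 gf 0.0
linear [-0.32 -0.03 -0.07] rot [-0.07 -0.01  0.36]
0.11 8004 [387. 150.] 0.1185 ((581.584716796875, -164.1370086669922), (76.27243041992188, 100.36454010009766), 10.658792495727539)
0.154 993 [319. 202.] 0.1643 ((506.96905517578125, -177.64173889160156), (53.48335266113281, 13.967972755432129), 72.08104705810547)
0.088 14969 [315. 155.] 0.0965 ((514.0726318359375, -177.0968475341797), (216.2490692138672, 200.805908203125), 10.736066818237305)
```

View pics/w1.png

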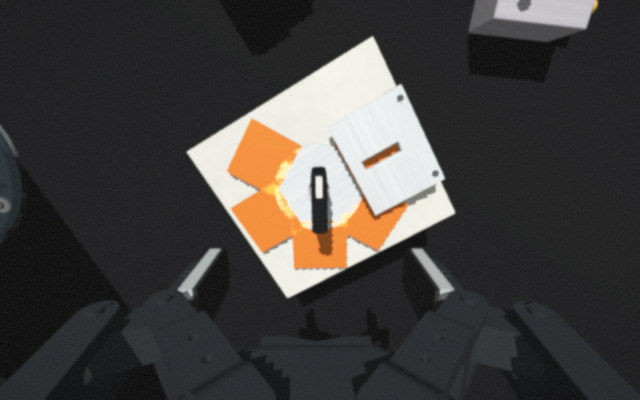

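The wrist view shows the knob bar at (319,202) with its white end up, and the guard at (387,150) with the slot at (381,155), blocked by orange. I'll measure the slot, then go down onto the knob.

```bash
cat > slot.py <<'E'
from h import *
def slot(p,T,uv,zt=.118):
    g=p[...,2].astype(np.uint8); x,y=uv
    w=g[y-25:y+25,x-30:x+30]; t,m=cv2.threshold(cv2.GaussianBlur(w,(3,3),0),0,255,cv2.THRESH_BINARY_INV+cv2.THRESH_OTSU)
    n,l,s,c=cv2.connectedComponentsWithStats(m); i=l[18:32,20:40]; i=np.bincount(i[i>0]).argmax()
    cs,_=cv2.findContours((l==i).astype(np.uint8),cv2.RETR_EXTERNAL,cv2.CHAIN_APPROX_NONE)
    q=np.array([ray('wrist',(u[0]+x-30,u[1]+y-25),zt,T)[:2] for u in cs[0][:,0]])*1000
    return cv2.minAreaRect(q.astype(np.float32))
E
python3 - <<'E'
from slot import *
z=np.load('w1.npz'); print(slot(z['p'],z['T'],(381,155)))
go(.5067,-.1782,.146-.019,-18.5)
E
```

```text
((575.4498291015625, -164.01211547851562), (37.80564498901367, 8.61437702178955), 10.106666564941406)
t 2.0 pos [ 0.5042 -0.1756  0.2595] yawy -19.1 F [ 0.2 -0.2  0. ] gap 0.997 gf 0.0
linear [-0.17  0.33 13.25] rot [-0.05 -0.01 -0.6 ]
```

Request:
servo_tool(
  series=[
    {"linear": [-0.2,0.3,5],"rotation": [0,0,0],"fingers": -1},
    {"linear": [-0.2,0.3,9],"rotation": [0,0,0],"fingers": -1},
    {"linear": [-0.2,0.3,12],"rotation": [0,0,0],"fingers": -1},
    {"linear": [-0.2,0.3,12.9],"rotation": [0,0,0],"fingers": -1},
    {"linear": [-0.2,0.3,12.9],"rotation": [0,0,0],"fingers": 0},
    {"linear": [-0.2,0.3,12.9],"rotation": [0,0,0],"fingers": 1},
    {"linear": [-0.2,0.3,12.9],"rotation": [0,0,0],"fingers": 1},
    {"linear": [-0.2,0.3,12.9],"rotation": [0,0,0],"fingers": 1},
  ],
  newtons=40,
)

```text
time_s: 2.8
tool_pos: [0.5074, -0.1793, 0.1321]
orientation: [0.001, 0.815, 0.58, 0.001]
contact_force: [-0.4, 0.2, -0.2]
finger_gap: 0.33
gripper_force: 0.0
```

Request:
servo_tool(
  series=[
    {"linear": [0,0,0],"rotation": [0,0,0],"fingers": 1},
    {"linear": [0,0,0],"rotation": [0,0,0],"fingers": 1},
    {"linear": [0,0,0],"rotation": [0,0,0],"fingers": 1},
    {"linear": [0,0,0],"rotation": [0,0,0],"fingers": 1},
  ],
)

```text
time_s: 3.2
tool_pos: [0.5062, -0.1789, 0.1317]
orientation: [-0.001, 0.815, 0.58, -0.0]
contact_force: [-7.4, 3.4, 11.7]
finger_gap: 0.156
gripper_force: 40.5
```

```bash
python3 -c "
from h import *
go(.5067,-.1782,.13,-78.7);print(env.sense())"
```

```text
t 3.2 pos [ 0.5062 -0.1789  0.1317] yawy -19.1 F [-7.4  3.4 11.7] gap 0.156 gf 40.5
linear [0.08 0.02 0.17] rot [-7.00e-02  4.00e-02  5.96e+01]
{'time_s': 3.2, 'joint_positions': array([-4.26351404e-01,  4.54229938e-01,  1.77468612e+00, -1.08879833e-04,
        9.14068806e-01, -9.28555484e-02]), 'joint_vel': array([ 1.77823129e-04,  1.60214521e-03, -4.81495569e-05, -3.07000300e-04,
        1.35151508e-04, -2.29229668e-04]), 'tau': array([-2.45230542e-01, -4.68532634e+01, -2.55542815e+01,  6.66646496e-02,
       -2.05550596e+00,  1.00859626e-03]), 'tool_pos': array([ 0.50624901, -0.17889773,  0.13171631]), 'orientation': array([-5.80452247e-04,  8.14642484e-01,  5.79963048e-01, -3.86648670e-04]), 'contact_force': array([-7.41229137,  3.42485932, 11.71116215]), 'wrist_torque': array([0.49423747, 1.21915587, 0.08012149]), 'gripper_force': 40.471476316452026, 'finger_gap': 0.15616945528069648}
```

Request:
servo_tool(
  series=[
    {"linear": [0,0,0],"rotation": [0,0,8],"fingers": 1},
    {"linear": [0,0,0],"rotation": [0,0,16],"fingers": 1},
    {"linear": [0,0,0],"rotation": [0,0,24],"fingers": 1},
    {"linear": [0,0,0],"rotation": [0,0,32],"fingers": 1},
    {"linear": [0,0,0],"rotation": [0,0,40],"fingers": 1},
    {"linear": [0,0,0],"rotation": [0,0,48],"fingers": 1},
    {"linear": [0,0,0],"rotation": [0,0,56],"fingers": 1},
    {"linear": [0,0,0],"rotation": [0,0,60],"fingers": 1},
  ],
)

```text
time_s: 4.0
tool_pos: [0.5064, -0.1791, 0.1318]
orientation: [-0.0, 0.996, 0.092, -0.0]
contact_force: [-7.2, 2.6, 10.5]
finger_gap: 0.16
gripper_force: 40.4
```

Request:
servo_tool(
  series=[
    {"linear": [0,0,0],"rotation": [0,0,0],"fingers": 1},
    {"linear": [0,0,0],"rotation": [0,0,0],"fingers": 1},
    {"linear": [0,0,0],"rotation": [0,0,0],"fingers": 1},
    {"linear": [0,0,0],"rotation": [0,0,0],"fingers": 1},
  ],
)

```text
time_s: 4.4
tool_pos: [0.5064, -0.179, 0.1317]
orientation: [-0.0, 0.995, 0.095, -0.0]
contact_force: [-6.9, 1.3, 10.3]
finger_gap: 0.163
gripper_force: 40.3
```

Request:
servo_tool(
  series=[
    {"linear": [0,0,0],"rotation": [0,0,0],"fingers": -1},
    {"linear": [0,0,0],"rotation": [0,0,0],"fingers": -1},
    {"linear": [0,0,0],"rotation": [0,0,0],"fingers": -1},
    {"linear": [0,0,0],"rotation": [0,0,0],"fingers": -1},
    {"linear": [0,0,-4],"rotation": [0,0,0],"fingers": -1},
    {"linear": [0,0,-8],"rotation": [0,0,0],"fingers": -1},
    {"linear": [0,0,-13],"rotation": [0,0,0],"fingers": -1},
    {"linear": [0,0,-13],"rotation": [0,0,0],"fingers": -1},
  ],
)

```text
time_s: 5.2
tool_pos: [0.5092, -0.1801, 0.2671]
orientation: [0.003, 0.995, 0.095, 0.005]
contact_force: [0.2, 0.1, -0.4]
finger_gap: 0.999
gripper_force: 0.0
```

Request:
servo_tool(
  series=[
    {"linear": [0,0,0],"rotation": [0,0,0],"fingers": -1},
    {"linear": [0,0,0],"rotation": [0,0,0],"fingers": -1},
  ],
)

```text
time_s: 5.4
tool_pos: [0.5064, -0.1789, 0.2596]
orientation: [-0.0, 0.995, 0.095, -0.001]
contact_force: [0.3, 0.4, -0.4]
finger_gap: 1.0
gripper_force: 0.0
```

Run:
```python
from h import *
go(.503,.208,.26,-78)
T=tool();p,d=imaging.get_image('wrist'); np.savez('w2',p=p,d=d,T=T); cv2.imwrite('pics/w2.png',p[...,::-1])
P=pts('wrist',d,T)
for zl,zh in((.11,.125),(.154,.175),(.088,.10)):
    m=((P[...,2]>zl)&(P[...,2]<zh)&(np.hypot(P[...,0]-.51,P[...,1]+.17)<.16)).astype(np.uint8)
    n,l,s,c=cv2.connectedComponentsWithStats(m)
    for i in range(1,n):
        if s[i,4]>300: q=P[l==i]; print(zl,s[i,4],c[i].round(),np.median(q[:,2]).round(4),cv2.minAreaRect((q[:,:2]*1000).astype(np.float32)))
```

```text
t 5.4 pos [ 0.5064 -0.1789  0.2596] yawy -79.11 F [ 0.3  0.4 -0.4] gap 1.0 gf 0.0
linear [ 6.980e+00 -3.806e+01 -1.000e-02] rot [-0.06  0.09 -1.11]
0.11 8870 [316. 107.] 0.1186 ((581.4837036132812, -163.86947631835938), (76.08761596679688, 100.32869720458984), 10.67325210571289)
0.154 990 [316. 199.] 0.1643 ((507.3316650390625, -178.05096435546875), (53.52765655517578, 13.563674926757812), 10.500874519348145)
0.088 12236 [316. 165.] 0.0966 ((513.9652099609375, -176.68270874023438), (216.1431121826172, 200.91880798339844), 10.740833282470703)
```

View pics/w2.png

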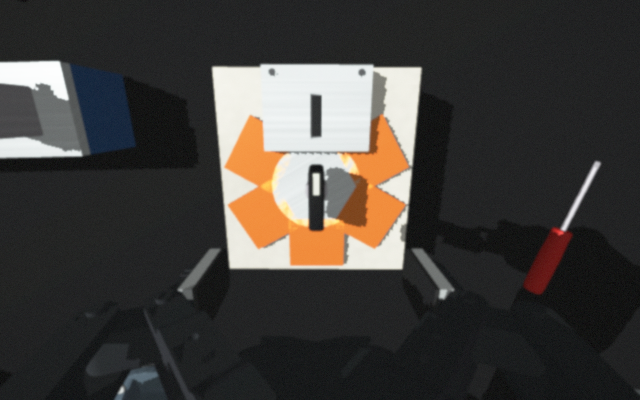

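The dial now has its white end pointing at the slot, and the slot at (316,115) is dark, so the way is free. Next I'll measure the slot from here and move over the rack.

Request:
servo_tool(
  series=[
    {"linear": [7,-38,0],"rotation": [0,0,0],"fingers": -1},
    {"linear": [7,-38,0],"rotation": [0,0,0],"fingers": -1},
    {"linear": [7,-38,0],"rotation": [0,0,0],"fingers": -1},
    {"linear": [7,-38,0],"rotation": [0,0,0],"fingers": -1},
    {"linear": [7,-38,0],"rotation": [0,0,0],"fingers": -1},
    {"linear": [7,-38,0],"rotation": [0,0,0],"fingers": -1},
    {"linear": [7,-38,0],"rotation": [0,0,0],"fingers": -1},
    {"linear": [7,-38,0],"rotation": [0,0,0],"fingers": -1},
  ],
)

```text
time_s: 6.25
tool_pos: [0.5029, 0.2099, 0.2595]
orientation: [0.0, 0.995, 0.096, -0.001]
contact_force: [1.4, -0.6, 0.4]
finger_gap: 1.001
gripper_force: 0.0
```

Request:
servo_tool(
  series=[
    {"linear": [0,0,0],"rotation": [0,0,0],"fingers": -1},
    {"linear": [0,0,0],"rotation": [0,0,0],"fingers": -1},
    {"linear": [0,0,0],"rotation": [0,0,0],"fingers": -1},
  ],
)

```text
time_s: 6.55
tool_pos: [0.5037, 0.2063, 0.2601]
orientation: [0.0, 0.996, 0.095, -0.001]
contact_force: [0.1, -0.5, -0.2]
finger_gap: 1.002
gripper_force: 0.0
```

Run:
```python
from slot import *
z=np.load('w2.npz'); print(slot(z['p'],z['T'],(316,115)))
go(.503,.208,.26,-78)
T=tool();p,d=imaging.get_image('wrist'); np.savez('w3',p=p,d=d,T=T); cv2.imwrite('pics/w3.png',p[...,::-1])
P=pts('wrist',d,T)
for zl,zh in((.135,.155),(.085,.105)):
    m=((P[...,2]>zl)&(P[...,2]<zh)&(np.hypot(P[...,0]-.5,P[...,1]-.21)<.17)).astype(np.uint8)
    n,l,s,c=cv2.connectedComponentsWithStats(m)
    for i in range(1,n):
        if s[i,4]>200: q=P[l==i]; print(zl,s[i,4],c[i].round(),np.median(q[:,2]).round(4),p[l==i].mean(0).round(),cv2.minAreaRect((q[:,:2]*1000).astype(np.float32)))
```

```text
((575.8504028320312, -164.98101806640625), (36.68124771118164, 9.433688163757324), 10.631912231445312)
t 6.55 pos [0.5037 0.2063 0.2601] yawy -79.15 F [ 0.1 -0.5 -0.2] gap 1.002 gf 0.0
linear [-0.04 -0.18  0.01] rot [ 0.02  0.08 -1.15]
0.135 1494 [412. 190.] 0.1453 [202. 200. 204.] ((525.2215576171875, 121.32158660888672), (48.20195388793945, 24.34703254699707), 12.178217887878418)
0.135 1377 [314. 192.] 0.1454 [ 71. 112. 173.] ((506.3287353515625, 209.11651611328125), (48.58623123168945, 23.705289840698242), 11.392294883728027)
0.135 1505 [217. 194.] 0.1454 [51. 52. 52.] ((487.53582763671875, 296.73101806640625), (48.34063720703125, 24.27030372619629), 12.235811233520508)
0.085 15142 [315. 176.] 0.0956 [201. 205. 204.] ((506.0454406738281, 209.08473205566406), (90.65937805175781, 270.9483947753906), 12.12530517578125)
```

View pics/w3.png

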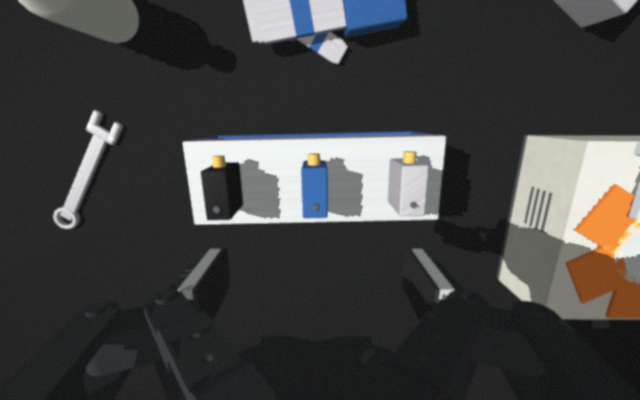

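The rack view shows black (217,194), blue (314,192) and steel (412,190) heads. The blue head's top face measures 48.6 x 23.7 mm, which matches the stated middle size, so that confirms it. Now I'll go down to grip it.

```bash
python3 -c "
from h import *
go(.5063,.2091,.106,-78.2)"
```

```text
t 6.6 pos [0.5038 0.2062 0.2603] yawy -79.18 F [-0.2 -0.1 -0.2] gap 0.999 gf 0.0
linear [ 0.31 -0.25 15.43] rot [ 0.01  0.05 -0.98]
```

Request:
servo_tool(
  series=[
    {"linear": [0.3,-0.25,4],"rotation": [0,0,-1],"fingers": -1},
    {"linear": [0.3,-0.25,8],"rotation": [0,0,-1],"fingers": -1},
    {"linear": [0.3,-0.25,11],"rotation": [0,0,-1],"fingers": -1},
    {"linear": [0.3,-0.25,13.5],"rotation": [0,0,-1],"fingers": -1},
    {"linear": [0.3,-0.25,15],"rotation": [0,0,-1],"fingers": -1},
    {"linear": [0.3,-0.25,15.4],"rotation": [0,0,-1],"fingers": -1},
    {"linear": [0.3,-0.25,15.4],"rotation": [0,0,-1],"fingers": -0.4},
    {"linear": [0.3,-0.25,15.4],"rotation": [0,0,-1],"fingers": 0},
  ],
  newtons=60,
)

```text
time_s: 7.4
tool_pos: [0.5069, 0.21, 0.1077]
orientation: [-0.0, 0.995, 0.103, 0.001]
contact_force: [0.1, 0.6, 0.2]
finger_gap: 0.687
gripper_force: 0.0
```

Request:
servo_tool(
  series=[
    {"linear": [0,0,0],"rotation": [0,0,0],"fingers": 0.2},
    {"linear": [0,0,0],"rotation": [0,0,0],"fingers": 1},
    {"linear": [0,0,0],"rotation": [0,0,0],"fingers": 1},
    {"linear": [0,0,0],"rotation": [0,0,0],"fingers": 1},
    {"linear": [0,0,0],"rotation": [0,0,0],"fingers": 1},
    {"linear": [0,0,0],"rotation": [0,0,0],"fingers": 1},
  ],
)

```text
time_s: 8.0
tool_pos: [0.5067, 0.2102, 0.1076]
orientation: [0.0, 0.995, 0.104, 0.001]
contact_force: [-1.0, -2.2, 5.5]
finger_gap: 0.281
gripper_force: 58.7
```

```bash
python3 -c "
from h import *
go(.5063,.2091,.106,-78.2);print(env.sense()['wrist_torque'])"
```

```text
t 8.0 pos [0.5067 0.2102 0.1076] yawy -78.1 F [-1.  -2.2  5.5] gap 0.281 gf 58.7
linear [-0.06  0.1   0.16] rot [ 0.01 -0.07  0.1 ]
[-0.33412827  0.13053644 -0.00897658]
```

Gripped. Now I'll lift it straight up by 15 cm.

Request:
servo_tool(
  series=[
    {"linear": [0,0,-0.5],"rotation": [0,0,0],"fingers": 1},
    {"linear": [0,0,-2],"rotation": [0,0,0],"fingers": 1},
    {"linear": [0,0,-4],"rotation": [0,0,0],"fingers": 1},
    {"linear": [0,0,-7],"rotation": [0,0,0],"fingers": 1},
    {"linear": [0,0,-10],"rotation": [0,0,0],"fingers": 1},
    {"linear": [0,0,-13],"rotation": [0,0,0],"fingers": 1},
    {"linear": [0,0,-15],"rotation": [0,0,0],"fingers": 1},
    {"linear": [0,0,-16],"rotation": [0,0,0],"fingers": 1},
  ],
)

```text
time_s: 8.8
tool_pos: [0.5064, 0.2104, 0.2686]
orientation: [-0.0, 0.995, 0.104, 0.001]
contact_force: [-0.1, 0.1, -5.3]
finger_gap: 0.272
gripper_force: 59.3
```

Request:
servo_tool(
  series=[
    {"linear": [0,0,0],"rotation": [0,0,0],"fingers": 1},
    {"linear": [0,0,0],"rotation": [0,0,0],"fingers": 1},
    {"linear": [0,0,0],"rotation": [0,0,0],"fingers": 1},
  ],
)

```text
time_s: 9.1
tool_pos: [0.5057, 0.2101, 0.2654]
orientation: [0.0, 0.995, 0.104, -0.001]
contact_force: [0.4, -1.0, -5.7]
finger_gap: 0.272
gripper_force: 59.3
```

Run:
```python
from h import *
e=env.sense(); go(.5757,-.1647,.27,-79.3)
T=tool();p,d=imaging.get_image('wrist'); cv2.imwrite('pics/w4.png',p[...,::-1])
p2,d2=imaging.get_image('scene'); 
np.savez('w4',p=p,d=d,T=T,p2=p2,d2=d2)
f,cx,cy,m=K('scene'); c=m['camera_from_world']@np.r_[T[:3,3],1]; u,v=int(c[0]/c[2]*f+cx),int(c[1]/c[2]*f+cy); print(u,v)
a=cv2.resize(p2[v-60:v+90,u-75:u+75],(500,500),interpolation=cv2.INTER_CUBIC); b=cv2.resize(p[150:400,215:415],(300,375))
o=np.zeros((500,800,3),np.uint8); o[:,:500]=a; o[:375,500:]=b; cv2.imwrite('pics/c4.png',o[...,::-1])
```

```text
t 9.1 pos [0.5057 0.2101 0.2654] yawy -78.1 F [ 0.4 -1.  -5.7] gap 0.272 gf 59.3
linear [-0.88 38.12 -0.45] rot [0.02 0.14 1.2 ]
394 186
```

View pics/c4.png

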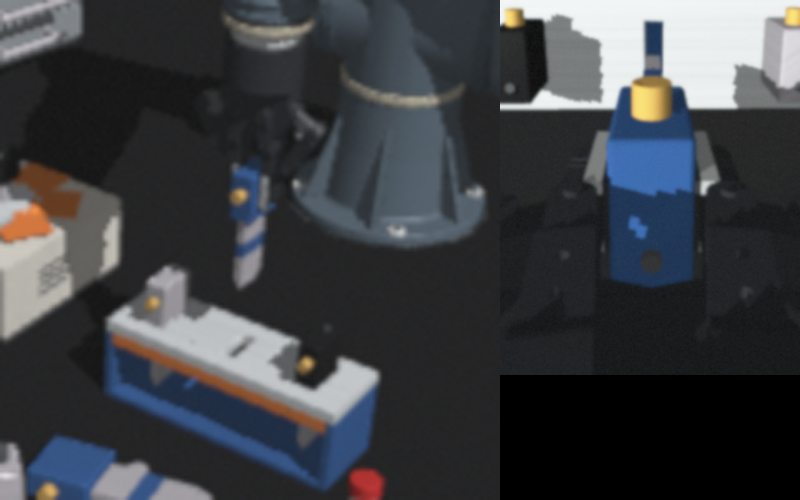

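The part hangs upright from the gripper in both views, with the brass stub toward the wrist camera. The rack hole is empty and both spares are in place. I'll measure the part's offset and tilt in the tool frame.

```bash
cat > inhand.py <<'E'
from h import *
def meas(p,d,T):
    P=pts('wrist',d,T); Q=(P-T[:3,3])@T[:3,:3]*1000
    hs=cv2.cvtColor(p,cv2.COLOR_RGB2HSV); blue=cv2.inRange(hs,(100,90,20),(130,255,255))>0
    near=(d>0)&(np.abs(Q[...,0])<60)&(np.abs(Q[...,1])<20)&blue&(Q[...,2]>-50)&(Q[...,2]<90)
    zt=Q[near][:,2]; top=np.percentile(zt,5); print('top z(tool mm)',top)
    k=near&(np.abs(Q[...,2]-top)<3); print('top n',k.sum(),np.median(Q[k][:,2]),cv2.minAreaRect(Q[k][:,:2].astype(np.float32)))
    A=np.c_[Q[k][:,:2],np.ones(k.sum())]; print('top slope',np.linalg.lstsq(A,Q[k][:,2],rcond=None)[0].round(3))
    f=near&(np.abs(Q[...,0]-24)<5)&(Q[...,2]>top+5)&(Q[...,2]<top+45); q=Q[f]
    print('front n',f.sum(),'x=a+b*z',np.polyfit(q[:,2],q[:,0],1).round(3),'med x',np.median(q[:,0]),'y range',np.percentile(q[:,1],[2,98]))
    b=near&(Q[...,2]>top+70); q=Q[b]
    if len(q): print('band n',b.sum(),'x med',np.median(q[:,0]),'y mid',np.percentile(q[:,1],[3,97]).mean(),'z',np.percentile(q[:,2],[3,97]))
E
python3 - <<'E'
from inhand import *
z=np.load('w4.npz'); meas(z['p'],z['d'],z['T'])
E
```

```text
top z(tool mm) -38.70580187540747
top n 5386 -37.81511643270888 ((1.0500240325927734, -0.8230838775634766), (46.20948028564453, 23.99079704284668), 0.029378285631537437)
top slope [ 8.0000e-03 -5.0000e-03 -3.7812e+01]
front n 857 x=a+b*z [-2.0000e-03  2.3452e+01] med x 23.52789755585033 y range [-12.00933013  10.36719108]
band n 30 x med 17.686788194436364 y mid -0.2042536631378089 z [45.7635909  52.38665503]
```

The part sits about 1 mm back along tool x and is centred in y. I'll travel over the slot.

```bash
python3 -c "
from h import *
go(.5764,-.1656,.275,-79.35)"
```

```text
t 9.2 pos [0.506  0.2101 0.2657] yawy -78.11 F [-0.6  0.8 -5.1] gap 0.274 gf 59.3
linear [-0.85 38.22 -0.92] rot [0.01 0.1  1.24]
```

Request:
servo_tool(
  series=[
    {"linear": [0,3,-0.9],"rotation": [0,0,0],"fingers": 1},
    {"linear": [0,7,-0.9],"rotation": [0,0,0],"fingers": 1},
    {"linear": [-0.4,12,-0.9],"rotation": [0,0,0.5],"fingers": 1},
    {"linear": [-0.5,17,-0.9],"rotation": [0,0,1.2],"fingers": 1},
    {"linear": [-0.85,22,-0.9],"rotation": [0,0,1.2],"fingers": 1},
    {"linear": [-0.85,27,-0.9],"rotation": [0,0,1.2],"fingers": 1},
    {"linear": [-0.85,32,-0.9],"rotation": [0,0,1.2],"fingers": 1},
    {"linear": [-0.85,35,-0.9],"rotation": [0,0,1.2],"fingers": 1},
  ],
)

```text
time_s: 10.0
tool_pos: [0.5701, -0.1374, 0.2751]
orientation: [0.0, 0.996, 0.092, -0.0]
contact_force: [0.4, 0.8, -4.8]
finger_gap: 0.275
gripper_force: 60.4
```

Request:
servo_tool(
  series=[
    {"linear": [0,2,0],"rotation": [0,0,0],"fingers": 1},
    {"linear": [0,3.2,0],"rotation": [0,0,0],"fingers": 1},
    {"linear": [0,3.2,0],"rotation": [0,0,0],"fingers": 1},
    {"linear": [0,3.2,1.5],"rotation": [0,0,0],"fingers": 1},
    {"linear": [0,3.2,3],"rotation": [0,0,0],"fingers": 1},
    {"linear": [0,3.2,4],"rotation": [0,0,0],"fingers": 1},
    {"linear": [0,3.2,4],"rotation": [0,0,0],"fingers": 1},
    {"linear": [0,3.2,4],"rotation": [0,0,0],"fingers": 1},
  ],
)

```text
time_s: 10.8
tool_pos: [0.5763, -0.1648, 0.2363]
orientation: [0.0, 0.996, 0.094, 0.0]
contact_force: [-0.1, -0.6, -4.4]
finger_gap: 0.273
gripper_force: 60.3
```

Request:
servo_tool(
  series=[
    {"linear": [0,0,0],"rotation": [0,0,0],"fingers": 1},
    {"linear": [0,0,0],"rotation": [0,0,0],"fingers": 1},
  ],
)

```text
time_s: 11.0
tool_pos: [0.5763, -0.1654, 0.2365]
orientation: [0.0, 0.996, 0.093, 0.001]
contact_force: [0.6, -0.7, -4.7]
finger_gap: 0.275
gripper_force: 60.3
```

Run:
```python
from inhand import *
go(.5764,-.1656,.215,-79.35)
T=tool();p,d=imaging.get_image('wrist'); np.savez('w5',p=p,d=d,T=T); meas(p,d,T)
P=pts('wrist',d,T)
m=((P[...,2]>.110)&(P[...,2]<.125)&(np.hypot(P[...,0]-.575,P[...,1]+.165)<.1)); q=P[m]; print('guard z',np.median(q[:,2]))
a=cv2.resize(p[20:220,215:415],(600,600),interpolation=cv2.INTER_CUBIC); cv2.imwrite('pics/c5.png',a[...,::-1])
```

```text
t 11.0 pos [ 0.5763 -0.1654  0.2365] yawy -79.3 F [ 0.6 -0.7 -4.7] gap 0.275 gf 60.3
linear [0.   0.02 2.15] rot [ 0.03 -0.05  0.05]
top z(tool mm) -38.69551377973437
top n 5335 -37.80549370505392 ((0.8625698089599609, -0.8491792678833008), (23.960453033447266, 46.77585220336914), 89.96337127685547)
top slope [ 7.0000e-03 -4.0000e-03 -3.7806e+01]
front n 823 x=a+b*z [-4.0000e-03  2.3434e+01] med x 23.53143494312445 y range [-11.53098674  10.14660147]
band n 27 x med 17.614964425529603 y mid -0.5651204089539397 z [45.59106058 52.0042894 ]
guard z 0.11856769838346565
```

View pics/c5.png

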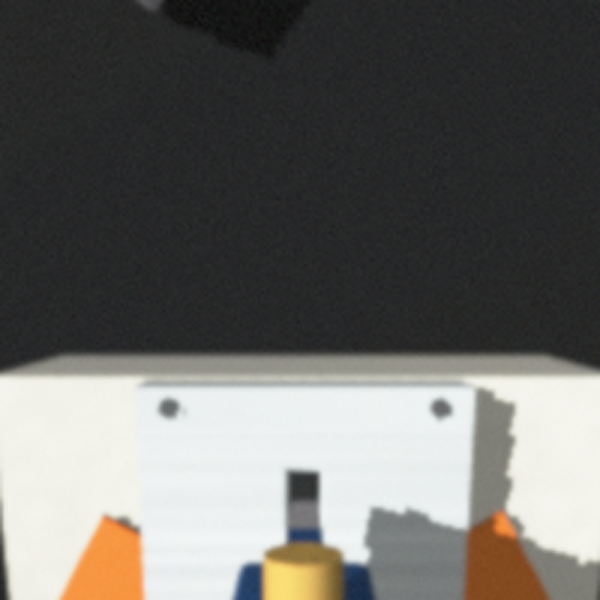

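The dark slot end at (303,485 in the crop) lines up with the blade at (305,515), so I'll descend carefully.

Request:
servo_tool(
  series=[
    {"linear": [0,0,0.8],"rotation": [0,0,0],"fingers": 1},
    {"linear": [0,0,1.6],"rotation": [0,0,0],"fingers": 1},
    {"linear": [0,0,2.2],"rotation": [0,0,0],"fingers": 1},
    {"linear": [0,0,2.6],"rotation": [0,0,0],"fingers": 1},
    {"linear": [0,0,2.9],"rotation": [0,0,0],"fingers": 1},
    {"linear": [0,0,3.2],"rotation": [0,0,0],"fingers": 1},
    {"linear": [0,0,3.2],"rotation": [0,0,0],"fingers": 1},
  ],
)

```text
time_s: 11.75
tool_pos: [0.5759, -0.1654, 0.2034]
orientation: [-0.0, 0.996, 0.093, -0.0]
contact_force: [-0.5, -0.4, -3.7]
finger_gap: 0.275
gripper_force: 60.5
```

Tip is in the slot with no contact force, so I'll go on.

Request:
servo_tool(
  series=[
    {"linear": [0,0,0.4],"rotation": [0,0,0],"fingers": 1},
    {"linear": [0,0,0.8],"rotation": [0,0,0],"fingers": 1},
    {"linear": [0,0,1.2],"rotation": [0,0,0],"fingers": 1},
    {"linear": [0,0,1.6],"rotation": [0,0,0],"fingers": 1},
    {"linear": [0,0,1.6],"rotation": [0,0,0],"fingers": 1},
  ],
)

```text
time_s: 12.25
tool_pos: [0.5758, -0.1653, 0.1871]
orientation: [-0.0, 0.996, 0.093, -0.0]
contact_force: [-0.1, -0.1, -4.4]
finger_gap: 0.276
gripper_force: 60.5
```

```bash
python3 -c "
from h import *
go(.5762,-.1656,.1655,-79.35);print(env.sense()['wrist_torque'])"
```

```text
t 12.25 pos [ 0.5758 -0.1653  0.1871] yawy -79.31 F [-0.1 -0.1 -4.4] gap 0.276 gf 60.5
linear [0.04 0.03 2.16] rot [-0.03  0.05  0.04]
[-0.04209995  0.01825263  0.03080602]
```

Request:
servo_tool(
  series=[
    {"linear": [0,0,0.6],"rotation": [0,0,0],"fingers": 1},
    {"linear": [0,0,1.1],"rotation": [0,0,0],"fingers": 1},
    {"linear": [0,0,1.6],"rotation": [0,0,0],"fingers": 1},
    {"linear": [0,0,2.0],"rotation": [0,0,0],"fingers": 1},
    {"linear": [0,0,2.15],"rotation": [0,0,0],"fingers": 1},
    {"linear": [0,0,2.15],"rotation": [0,0,0],"fingers": 1},
    {"linear": [0,0,2.15],"rotation": [0,0,0],"fingers": 1},
    {"linear": [0,0,2.15],"rotation": [0,0,0],"fingers": 1},
  ],
)

```text
time_s: 13.05
tool_pos: [0.5762, -0.1655, 0.1666]
orientation: [0.0, 0.996, 0.093, 0.0]
contact_force: [-0.1, 0.4, -5.6]
finger_gap: 0.273
gripper_force: 60.5
```

Run:
```python
from inhand import *
go(.5762,-.1656,.1655,-79.35)
T=tool();p,d=imaging.get_image('wrist'); meas(p,d,T)
P=pts('wrist',d,T); m=((P[...,2]>.110)&(P[...,2]<.125)&(np.hypot(P[...,0]-.575,P[...,1]+.165)<.1)); print('guard z',np.median(P[m][:,2]),(T[:3,:3].T@(np.array([.575,-.165,.1182])-T[:3,3]))[2])
p2,_=imaging.get_image('scene'); a=cv2.resize(p2[150:240,270:370],(800,600)[:2] if 0 else (600,540),interpolation=cv2.INTER_CUBIC); cv2.imwrite('pics/c6.png',a[...,::-1])
```

```text
t 13.05 pos [ 0.5762 -0.1655  0.1666] yawy -79.31 F [-0.1  0.4 -5.6] gap 0.273 gf 60.5
linear [0.   0.01 0.11] rot [ 0.02 -0.02  0.04]
top z(tool mm) -38.68303462522695
top n 5329 -37.82753128947817 ((0.9223651885986328, -0.7822484970092773), (24.031051635742188, 46.67534255981445), 89.56107330322266)
top slope [ 8.0000e-03 -3.0000e-03 -3.7821e+01]
front n 846 x=a+b*z [-2.0000e-03  2.3461e+01] med x 23.520584194242083 y range [-11.65725217  10.23995257]
band n 22 x med 17.62199246598503 y mid -0.576935123404374 z [46.05185437 49.93208413]
guard z 0.11856741998306039 0.04835455934760656
```

View pics/c6.png

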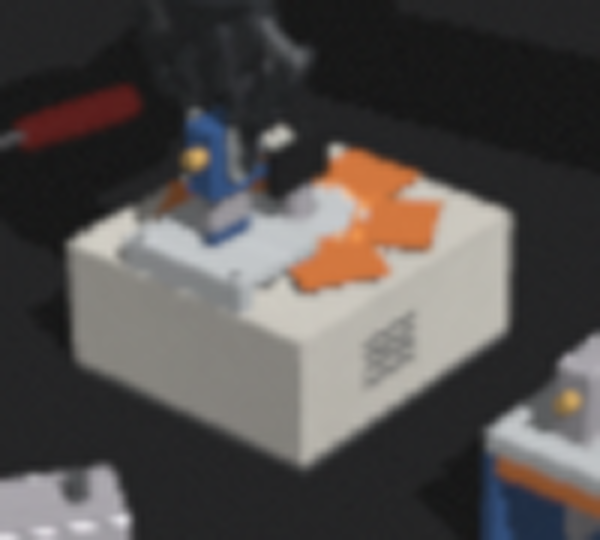

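The blade is through the slot, and the top half of the blue band shows just above the guard at (225,232 in the crop). The band's middle is about 1 mm above the guard face, and the force reading is only the part's weight. I'm handing in.

```bash
python3 -c "
from h import *
print(job_done())"
```

```text
the job is handed in; nothing more can be done
None
```

I handed the job in at about 13 s with the dial turned one click and the middle-sized blue-headed blade held upright and free in the slot, its band measured about 1 mm above the guard's top face; the judge's verdict was not returned.

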